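Bump-test the gas detector and hold its reset

ROBOT

A 6-joint arm with a two-finger parallel gripper is mounted at the origin on the work surface. World frame = base frame: x ahead of the robot, y to its left, z up, the work surface at z = 0. Lengths are in m, angles in degrees, forces in N, time in s.
With the tool pointing down it reaches from about 0.3 to 0.75 m from the base axis. Payload 8.5 kg.
Tool frame: the origin (TCP) lies at the very end of the fingers, on their centre line; the grasp point (between the pads) lies 19 mm behind it; x points along the fingers, y is the direction in which the jaws open and shut, and the axes are right-handed (so a half turn about x gives the same grasp; the last joint's range is limited). The gripper opens to 85 mm and grips with 20 to 120 N. Pads are 22 mm wide; open, the fingers measure 114 mm over their backs; the gripper's body (76 mm by 85 mm) begins 54 mm behind the grasp point. The pads swing forward as they close: fully open they stand 13 mm farther back than shut.
Start: joints at [58.539, 21.807, 74.336, -0, 83.858, -12.336], TCP at [0.18, 0.52, 0.231] pointing down, gripper open.
Joint ranges: [-178.18, 178.18], [-50.72, 133.34], [12.68, 142.11], [-81.47, 261.47], [9.98, 163.14], [-165.26, 165.26]. Speed limits (degrees/s): [136.94, 136.94, 180, 180, 180, 180].

INTERFACE

Orientations are given as [roll, pitch, yaw] about the fixed x, y, z axes, in that order (R = Rz(yaw) Ry(pitch) Rx(roll)).
In Python, from bench import env gives the robot as it stands.
- The arm moves only by the tool servo_tool, never from a script. Its argument "steps" is a list of rows, each an object with "offset": the shift along the world's x, y, z in units of 50 mm (1.0 is 50 mm), a list of three; "twist": the turn about the world's z in units of 0.1 rad (1.0 is 0.1 rad). A call has 1 to 10 rows; each row shifts and turns the commanded pose from where the row before left it; what a row does not reach is not made up. A row lasts 1/8 s, in which the tool goes at most 62.5 mm and 10.7 degrees, less where a joint would pass 70% of its speed; a pose out of reach is approached as far as the arm can. A call with a number of a shift or a turn outside -1 to 1 is refused whole. A call with a gripper value outside its range is refused whole. "grip" is the opening, from 0 (shut) to 1 (fully open), set as the call begins (left out, the last holds). The fingers move at their own pace and stop on an object; the grip force is fixed at half the most. Time passes only in rows, so rows that do not move let the fingers close. It gives the time, the measured TCP pose, the force and the opening at its end, in the units of the state.
- env.sense(): the state, without advancing time (a new reading comes with each control period).
- env.get_image(name): name is "side" or "top"; returns the picture (480x640x3 uint8, blue, green, red); there is no depth.
- env.calibration(name): a dict with "camera_matrix" (3x3 intrinsics, pixels), "distortion" ([k1, k2, p1, p2, k3] as OpenCV has them; the pictures are not rectified), "xyz" and "attitude" of the camera in the world. Camera axes: x right, y down, z forward; pixel columns grow to the right and rows downward; lengths in m; the calibration is good to about 2 mm. A picture is of the moment at which its call begins. calibration takes no time and is no camera call.
- env.close_job(): hands the job in, once; it reports no verdict.
The state is a dict: "clock": time; "joints": joint angles; "dq": joint speeds; "effort": joint torques, N m; "eef_pos": TCP position; "ee_rot": TCP orientation; "ft_force": force on the tool from outside, world axes, zero at the start; "wrist_torque": the same for the moment, N m; "gripper_width": opening from 0.0 (shut) to 1.0 (fully open).
Only numpy, scipy, OpenCV 4.12 (cv2) and the standard library are available. Lean on these libraries where they do the work, as an engineer would, in place of code of your own. Each camera call takes 0.05 s, during which the arm holds its last target.

TASK

Test the bench gas detector: with the empty gripper push the white nozzle cap of the test-gas can beside it down to the stop and let it spring right back up. Then take the stylus from its block, reach its thin rod upright through the round aperture in the detector's top, and keep the recessed reset button pressed well down. Finish like that, with the stylus still gripped and the button held down, and leave everything else on the bench where it stands.

Things in the scene. Friction and masses are not known exactly. Their poses are not given: they have to be found in the camera images.
- detector: Gas detector, fixed to the bench: white plastic case 120 (x) x 180 (y) x 70 high, dark display on its top. Origin at the centre of its underside; z up. The round reset aperture lies at the -y end of its top, at (-12, -50, 70) mm in its frame; a slotted sensor grille is on its +y end face.
- aperture (a point): Centre of the mouth of the round reset aperture, flush with the detector's top (70 mm above the bench). Diameter 16 mm, with a dark metal bezel; its plate is 7 mm thick. z up.
- button_top (a point): Centre of the top of the grey reset button, diameter 22 mm, below the plate; 17 mm below the aperture's mouth when up. It moves down with the button.
- reset_button (a joint): Travel of the reset button in m: 0 up, 0.008 fully down. Spring: about 1.5 N to start it, 5 N fully down. It springs back when let go. At half travel (0.004) or deeper it counts as pressed.
- gas_can: Test-gas can, metal, diameter 52 mm, standing in a dark foot ring of diameter 84 mm, fixed to the bench near the detector's grille (+y) end. 152 mm high with its cap. Origin at the centre of its underside.
- cap_top (a point): Centre of the flat top of the white nozzle cap (diameter 28 mm) on the can, 152 mm above the bench when up. It moves down with the cap.
- nozzle_cap (a joint): Travel of the nozzle cap in m: 0 up, 0.008 fully down. Spring: about 2.4 N to start it, 8 N fully down; springs back when let go.
- holder: Stylus block, grey, 50 x 50 mm and 72 mm high, fixed, with one vertical hole of diameter 15 mm at its centre, in which the stylus stands. Origin at the centre of its underside.
- stylus: Loose stylus, 50 g (may vary), standing upright in the block, rod down. From the bottom up: steel rod of diameter 6 mm and length 48 mm, white flange of diameter 30 mm and 4 mm thick (rests on the block's top), white round handle of diameter 18 mm and length 75 mm; 127 mm in all. Origin at the rod's lower end, z along the stylus towards the handle's end. At the start the flange's underside is 72 mm above the bench, so the handle runs from 76 to 151 mm.
- stylus_tip (a point): Lower end of the stylus's rod.
- stylus_handle (a point): Middle of the stylus's handle, on its axis, 89.5 mm above the rod's lower end.
- jar: Bystander: amber jar, diameter 52, 85 mm high, loose. Origin at the centre of its underside.
- beaker: Bystander: glass beaker, diameter 70, 80 mm high, loose. Origin at the centre of its underside.
- spatula: Bystander: slim double-ended steel spatula 176 mm long, 12 mm wide, lying flat, loose.
- marker: Bystander: grey marker pen 130 mm long, diameter 14, lying, loose.
- sample_case: Bystander: white case 90 x 70 x 30 mm, loose. Origin at the centre of its underside.
- weight: Bystander: steel balance weight, diameter 32, 48 mm high, loose. Origin at the centre of its underside.
- reagent: Bystander: white bottle, diameter 48, 100 mm high, loose. Origin at the centre of its underside.
Not all that is in view belongs to the job. What is shaped like the detector but pink or red is not meant.

How it is judged:
By the outcome, as a careful person would: the job done as asked, in the order asked, and still so for the second after the job is handed in, while the arm keeps its last pose, push and grip.
It also fails if it takes over 54 s, if anything falls off the work surface, if the arm or the gripper's body presses on something with over 40 N, if the wrist force passes 120 N, or if a joint passes its speed limit or range.

## Working session

There is one attempt and no reset: what is moved stays moved. The work goes in short steps, Python scripts to look and compute and a tool call to move; the robot and the scene stay as the last step left them, time stands still between calls to the robot, and variables do not carry over. Pictures are saved under pics/ and viewed, and the job is handed in when it is done.

Besides the shell and the picture viewer there is one more tool, called after "Emit:" in YAML: its name, and indented under it one key for each argument. servo_tool: Moves the arm, as the interface text tells. Its arguments: {"type":"object","properties":{"steps":{"type":"array"},"grip":{"type":"number"}},"required":["steps"]}

```bash
mkdir -p pics; ls; python3 - <<'E'
from bench import env
import cv2
for n in("side","top"):
    cv2.imwrite(f"pics/{n}0.png",env.get_image(n)); print(n,env.calibration(n))
print(env.sense())
E
```

```text
pics
side {'camera_matrix': array([[518.8801465 ,   0.        , 318.07123768],
       [  0.        , 518.8801465 , 242.97905557],
       [  0.        ,   0.        ,   1.        ]]), 'distortion': array([-0.00127747,  0.        ,  0.        ,  0.        ,  0.        ]), 'xyz': array([0.40438101, 0.99136884, 0.76483223]), 'attitude': array([-123.6126744 ,   -0.74205706, -173.43883638])}
top {'camera_matrix': array([[476.32582215,   0.        , 319.05333006],
       [  0.        , 476.32582215, 230.28319462],
       [  0.        ,   0.        ,   1.        ]]), 'distortion': array([-0.09645377,  0.        ,  0.        ,  0.        ,  0.        ]), 'xyz': array([0.35521528, 0.0250259 , 1.23202993]), 'attitude': array([-172.88274504,    0.56512322,  -88.30475692])}
{'clock': 0.1, 'joints': array([ 5.85388259e+01,  2.18359034e+01,  7.43810349e+01, -2.30231931e-04,
        8.38584046e+01, -1.23357416e+01]), 'dq': array([-0.0596427 , -0.0845445 , -0.09629375,  0.01911007,  0.04654058,
       -0.06878077]), 'effort': array([ 4.85161057e-03, -4.49214864e+01, -2.31657851e+01, -8.73275962e-05,
        3.62209365e-03,  4.31638648e-05]), 'eef_pos': array([0.180055  , 0.51939851, 0.23078134]), 'ee_rot': array([-102.16168797,   89.92465675, -121.28709572]), 'ft_force': array([-0.05120201, -0.49658756, -0.32777114]), 'wrist_torque': array([ 0.01620658, -0.07279359,  0.02741433]), 'gripper_width': 1.0014303600570567}
```

View pics/top0.png

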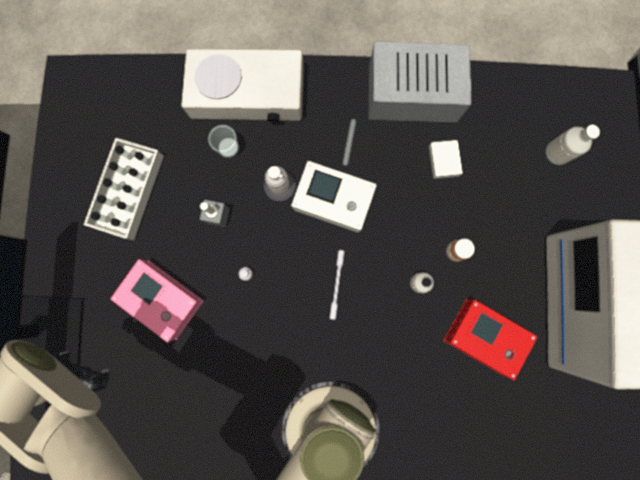

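View pics/side0.png

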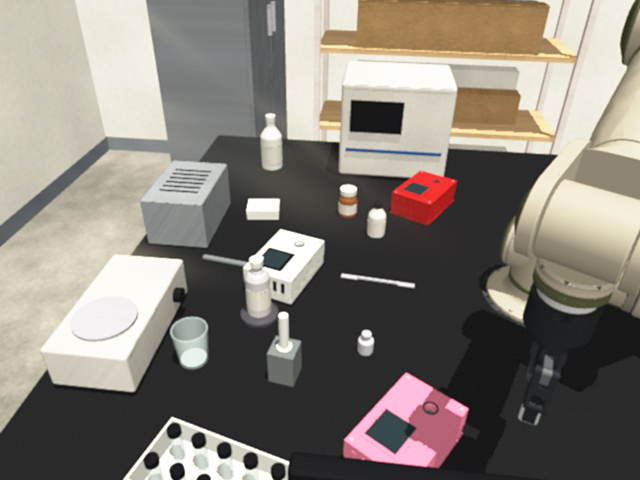

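The white detector is at top pixel (335,195), with its aperture near (351,206). The pink (157,300) and red (490,338) units are decoys. The can's cap is near (275,173) and the stylus block near (213,212). I'll confirm all of these in enlarged crops.

```bash
cat > h.py <<'E'
import numpy as np,cv2
from scipy.spatial.transform import Rotation as R
from bench import env
def cam(n):
    c=env.calibration(n); return c['camera_matrix'],c['distortion'],np.array(c['xyz']),R.from_euler('xyz',c['attitude'],degrees=True).as_matrix()
def ray(n,uv):
    K,D,t,M=cam(n); p=cv2.undistortPoints(np.array([[uv]],float),K,D)[0,0]
    return t,M@np.array([p[0],p[1],1.])
def onz(n,uv,z):
    t,d=ray(n,uv); return t+d*(z-t[2])/d[2]
def proj(n,P):
    K,D,t,M=cam(n); P=np.atleast_2d(P); Q=(P-t)@M
    return cv2.projectPoints(Q,np.zeros(3),np.zeros(3),K,D)[0][:,0]
def tri(uvt,uvs):
    A=[];b=[]
    for n,uv in(("top",uvt),("side",uvs)):
        t,d=ray(n,uv); d/=np.linalg.norm(d); P=np.eye(3)-np.outer(d,d); A.append(P);b.append(P@t)
    A=np.vstack(A);b=np.hstack(b); x=np.linalg.lstsq(A,b,rcond=None)[0]; return x,np.linalg.norm(A@x-b)
def crop(src,x,y,w,h,out,s=5):
    im=cv2.imread(src)[y:y+h,x:x+w]; cv2.imwrite(out,cv2.resize(im,None,fx=s,fy=s,interpolation=cv2.INTER_CUBIC))
E
python3 - <<'E'
from h import *
crop("pics/top0.png",190,140,200,110,"pics/ct.png",4)
crop("pics/side0.png",230,220,110,170,"pics/cs.png",3.5)
E
```

```text
(no output)
```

View pics/ct.png

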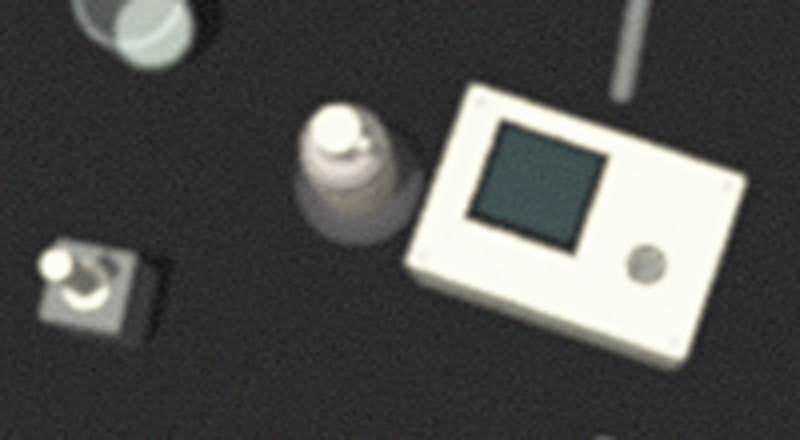

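View pics/cs.png

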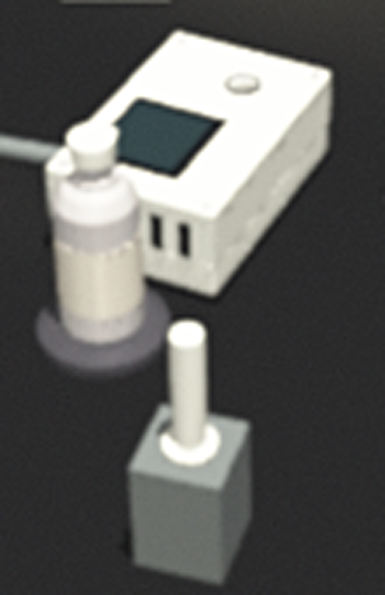

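```bash
python3 - <<'E'
from h import *
def T(x,y): return ((x+.5)/4-.5+190,(y+.5)/4-.5+140)
def S(x,y): return ((x+.5)/3.5-.5+230,(y+.5)/3.5-.5+220)
np.set_printoptions(precision=4,suppress=True)
for n,a,b,z in(("cap",T(338,127),S(93,133),.152),("ap",T(646,263),S(242,83),.07),("sty",T(57,264),S(187,330),.151)):
    print(n,onz("top",a,z),onz("side",b,z),tri(a,b))
C=[onz("top",T(*p),.07)for p in((472,84),(746,178),(684,362),(406,264))]
C=np.array(C);print(C,np.mean(C,0)); print([np.linalg.norm(C[i]-C[i-1]) for i in range(4)])
c=np.mean(C,0); ydir=(C[0]+C[3]-C[1]-C[2]);ydir/=np.linalg.norm(ydir); xdir=np.array([ydir[1],-ydir[0],0])
print("ap pred",c-.012*xdir-.05*ydir, ydir)
print("flange top centre",onz("top",T(86,290),.076),onz("side",S(190,444),.076))
print("obs tri? TCP", proj("top",env.sense()['eef_pos']),proj("side",env.sense()['eef_pos']))
H=np.array([onz("top",T(*p),.072)for p in((62,238),(138,250),(122,335),(38,320))]);print(H,H.mean(0),[np.linalg.norm(H[i]-H[i-1]) for i in range(4)])
s=env.sense();M=R.from_euler('xyz',s['ee_rot'],degrees=True).as_matrix();print(M)
E
```

```text
cap [0.6249 0.1483 0.152 ] [0.6208 0.1451 0.152 ] (array([0.6222, 0.1479, 0.1544]), np.float64(0.002944562238480405))
ap [ 0.5643 -0.0367  0.07  ] [ 0.5609 -0.0403  0.07  ] (array([ 0.562 , -0.0366,  0.0728]), np.float64(0.002444128967227619))
sty [0.5399 0.3087 0.151 ] [0.5375 0.3067 0.151 ] (array([0.5384, 0.3082, 0.1526]), np.float64(0.0017232389319358132))
[[ 0.6753  0.0747  0.07  ]
 [ 0.6198 -0.0979  0.07  ]
 [ 0.5032 -0.0614  0.07  ]
 [ 0.5595  0.1118  0.07  ]] [0.5894 0.0068 0.07  ]
[np.float64(0.12155961477949853), np.float64(0.18130147279643802), np.float64(0.12218923169081111), np.float64(0.18206323647736164)]
ap pred [ 0.5626 -0.0371  0.07  ] [0.3075 0.9515 0.    ]
flange top centre [0.5369 0.3092 0.076 ] [0.5369 0.3115 0.076 ]
obs tri? TCP [[ 88.4807 364.0186]] [[528.0086 400.3928]]
[[0.5699 0.3273 0.072 ]
 [0.5635 0.2789 0.072 ]
 [0.5099 0.286  0.072 ]
 [0.5179 0.3392 0.072 ]] [0.5403 0.3079 0.072 ] [np.float64(0.053401937032671556), np.float64(0.04876768065177957), np.float64(0.054056479128961554), np.float64(0.05384607904672052)]
[[-0.0007  0.3276  0.9448]
 [-0.0011  0.9448 -0.3276]
 [-1.     -0.0013 -0.0003]]
```

Both views agree to about 3 mm, and the detector's sides come out at 0.122 x 0.182, as they should. Averaged positions: cap (0.623, 0.147), aperture (0.5625, -0.0375), stylus (0.5385, 0.308). First I shut the gripper and move over the cap.

Emit:
servo_tool:
  grip: 0
  steps:
    - {"offset": [0.88,-0.74,0],"twist": 0}
    - {"offset": [0.88,-0.74,0],"twist": 0}
    - {"offset": [0.88,-0.74,0],"twist": 0}
    - {"offset": [0.88,-0.74,0],"twist": 0}
    - {"offset": [0.88,-0.74,0],"twist": 0}
    - {"offset": [0.88,-0.74,0],"twist": 0}
    - {"offset": [0.88,-0.74,0],"twist": 0}
    - {"offset": [0.88,-0.74,0],"twist": 0}
    - {"offset": [0.88,-0.74,0],"twist": 0}
    - {"offset": [0.88,-0.74,0],"twist": 0}

```text
clock: 1.35
eef_pos: [0.6213, 0.1482, 0.2309]
ee_rot: [-165.4, 90.0, 175.5]
ft_force: [0.2, 0.4, -0.2]
gripper_width: -0.001
```

Emit:
servo_tool:
  steps:
    - {"offset": [0.02,-0.02,-0.33],"twist": 0}
    - {"offset": [0,0,-0.33],"twist": 0}
    - {"offset": [0,0,-0.33],"twist": 0}
    - {"offset": [0,0,-0.33],"twist": 0}
    - {"offset": [0,0,0],"twist": 0}

```text
clock: 1.98
eef_pos: [0.6205, 0.1486, 0.1639]
ee_rot: [-158.0, 89.8, -177.1]
ft_force: [1.4, 0.3, 0.6]
gripper_width: -0.003
```

```bash
python3 - <<'E'
from h import *
cv2.imwrite("pics/side1.png",env.get_image("side"));cv2.imwrite("pics/top1.png",env.get_image("top"))
crop("pics/side1.png",180,150,160,180,"pics/cs1.png",3.3)
print(env.sense()['eef_pos'],proj("side",env.sense()['eef_pos']))
E
```

```text
[0.62135    0.14864104 0.16571588] [[255.22974299 253.08929706]]
```

View pics/cs1.png

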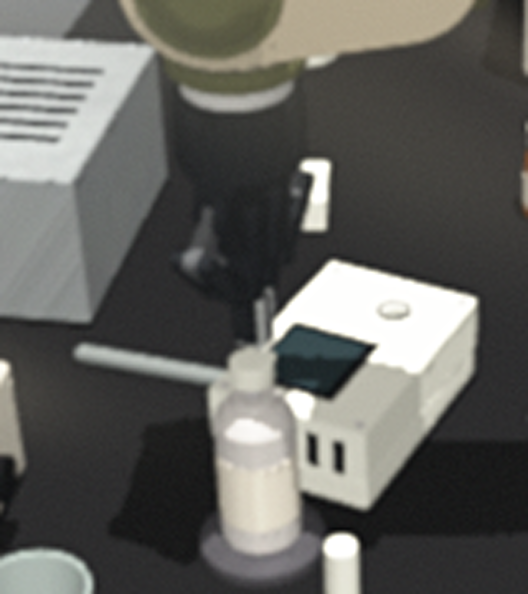

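The fingertips are over the cap: predicted (255,253), with the cap top at about (256,258). Pressing down.

Emit:
servo_tool:
  steps:
    - {"offset": [0.03,-0.03,-0.1],"twist": 0}
    - {"offset": [0,0,-0.1],"twist": 0}
    - {"offset": [0,0,-0.1],"twist": 0}
    - {"offset": [0,0,-0.06],"twist": 0}
    - {"offset": [0,0,0],"twist": 0}
    - {"offset": [0,0,0],"twist": 0}

```text
clock: 2.82
eef_pos: [0.6228, 0.1471, 0.1479]
ee_rot: [7.6, 90.0, -11.5]
ft_force: [-0.9, -0.7, 5.2]
gripper_width: -0.002
```

The force fits a 4 mm travel (5.3 N predicted). Continuing to the stop.

Emit:
servo_tool:
  steps:
    - {"offset": [0,0,-0.04],"twist": 0}
    - {"offset": [0,0,-0.04],"twist": 0}
    - {"offset": [0,0,-0.02],"twist": 0}
    - {"offset": [0,0,0],"twist": 0}
    - {"offset": [0,0,0],"twist": 0}

```text
clock: 3.45
eef_pos: [0.6228, 0.1471, 0.144]
ee_rot: [11.5, 89.9, -7.6]
ft_force: [-3.9, -0.9, 10.8]
gripper_width: 0.0
```

Emit:
servo_tool:
  steps:
    - {"offset": [0,0,-0.02],"twist": 0}
    - {"offset": [0,0,0],"twist": 0}
    - {"offset": [0,0,0],"twist": 0}

```text
clock: 3.82
eef_pos: [0.6228, 0.1471, 0.1439]
ee_rot: [14.0, 89.9, -5.1]
ft_force: [-6.0, -1.7, 17.3]
gripper_width: 0.002
```

The stop is reached: force rose from 10.8 to 17.3 N at constant z = 0.144. Releasing straight up.

Emit:
servo_tool:
  steps:
    - {"offset": [0,0,0.15],"twist": 0}
    - {"offset": [0,0,0.25],"twist": 0}
    - {"offset": [0,0,0.4],"twist": 0}
    - {"offset": [0,0,0.5],"twist": 0}
    - {"offset": [0,0,0.46],"twist": 0}
    - {"offset": [0,0,0],"twist": 0}

```text
clock: 4.58
eef_pos: [0.6232, 0.1473, 0.2309]
ee_rot: [23.3, 89.8, 4.2]
ft_force: [0.8, 0.0, -0.2]
gripper_width: -0.002
```

Emit:
servo_tool:
  grip: 1
  steps:
    - {"offset": [-0.28,0.53,0],"twist": 0}
    - {"offset": [-0.28,0.53,0],"twist": 0}
    - {"offset": [-0.28,0.54,0],"twist": 0}
    - {"offset": [-0.28,0.54,0],"twist": 0}
    - {"offset": [-0.28,0.54,0],"twist": 0}
    - {"offset": [-0.28,0.54,0],"twist": 0}
    - {"offset": [0,0,0],"twist": 0}
    - {"offset": [0,0,0],"twist": 0}

```text
clock: 5.58
eef_pos: [0.5388, 0.3076, 0.2285]
ee_rot: [-131.1, 89.9, -150.2]
ft_force: [0.5, 0.2, -0.0]
gripper_width: 1.003
```

```bash
python3 - <<'E'
from h import *
cv2.imwrite("pics/side2.png",env.get_image("side"))
crop("pics/side2.png",180,150,160,180,"pics/cs2.png",3.3)
s=env.sense();print(s['eef_pos'],s['gripper_width'],s['joints'],proj("side",s['eef_pos']))
print(R.from_euler('xyz',s['ee_rot'],degrees=True).as_matrix())
E
```

```text
[0.53898546 0.30736727 0.22863392] 1.0026929981360446 [ 1.87842452e+01  2.91714665e+01  6.24595662e+01 -1.33551386e-02
  8.84290968e+01 -5.20449487e+01] [[281.01030524 279.28206338]]
[[-9.18531717e-04  3.28378885e-01  9.44545639e-01]
 [-5.58523877e-04  9.44545722e-01 -3.28379456e-01]
 [-9.99999422e-01 -8.29178238e-04 -6.84187756e-04]]
```

View pics/cs2.png

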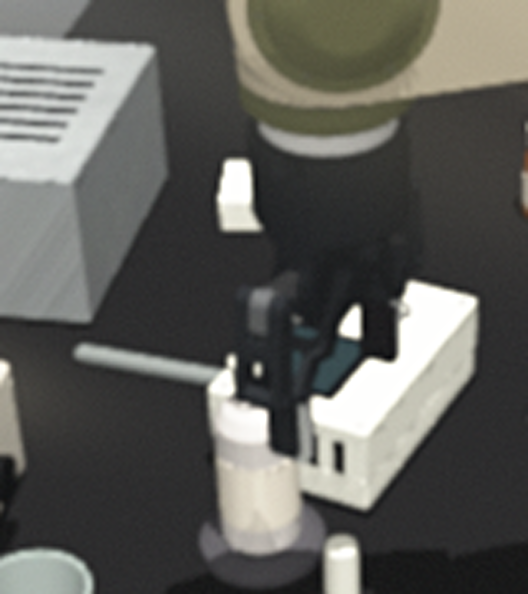

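The open jaws straddle the stylus axis. Descending to TCP z ≈ 0.107.

Emit:
servo_tool:
  steps:
    - {"offset": [0,0,-0.4],"twist": 0}
    - {"offset": [0,0,-0.4],"twist": 0}
    - {"offset": [0,0,-0.4],"twist": 0}
    - {"offset": [0,0,-0.4],"twist": 0}
    - {"offset": [0,0,-0.4],"twist": 0}
    - {"offset": [0,0,-0.3],"twist": 0}
    - {"offset": [0,0,-0.13],"twist": 0}
    - {"offset": [0,0,0],"twist": 0}

```text
clock: 6.62
eef_pos: [0.5388, 0.3079, 0.1078]
ee_rot: [-136.8, 90.0, -155.9]
ft_force: [-0.0, -0.1, -0.2]
gripper_width: 1.003
```

```bash
python3 - <<'E'
from h import *
cv2.imwrite("pics/side3.png",env.get_image("side"));cv2.imwrite("pics/top3.png",env.get_image("top"))
a=cv2.imread("pics/side3.png")[220:400,210:350];b=cv2.imread("pics/top3.png")[130:270,150:300]
crop("pics/side3.png",200,220,160,180,"pics/cs3.png",3.3);
s=env.sense();print(s['eef_pos'],s['ft_force'])
E
```

```text
[0.53905444 0.30818092 0.10849427] [ 0.42463807  0.21106982 -0.41836442]
```

View pics/cs3.png

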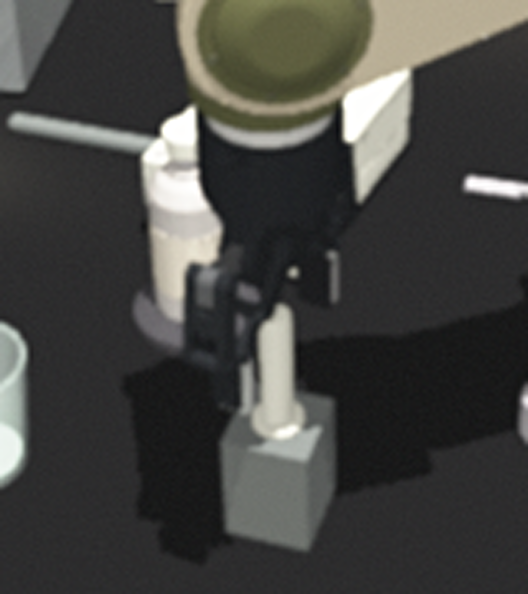

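The stylus stands between the jaws at about side pixel (284,335) and the block is untouched. Closing.

Emit:
servo_tool:
  grip: 0
  steps:
    - {"offset": [0,0,0],"twist": 0}
    - {"offset": [0,0,0],"twist": 0}
    - {"offset": [0,0,0],"twist": 0}
    - {"offset": [0,0,0],"twist": 0}
    - {"offset": [0,0,0],"twist": 0}
    - {"offset": [0,0,0],"twist": 0}
    - {"offset": [0,0,0],"twist": 0}
    - {"offset": [0,0,0],"twist": 0}

```text
clock: 7.72
eef_pos: [0.5387, 0.3081, 0.1078]
ee_rot: [-69.5, 90.0, -88.6]
ft_force: [-0.2, -0.4, -0.3]
gripper_width: 0.194
```

Gripped: width 0.194 ≈ 17 mm for the 18 mm handle. Lifting 150 mm so the tip clears the can.

Emit:
servo_tool:
  steps:
    - {"offset": [0,0,0.1],"twist": 0}
    - {"offset": [0,0,0.3],"twist": 0}
    - {"offset": [0,0,0.4],"twist": 0}
    - {"offset": [0,0,0.4],"twist": 0}
    - {"offset": [0,0,0.4],"twist": 0}
    - {"offset": [0,0,0.4],"twist": 0}
    - {"offset": [0,0,0.4],"twist": 0}
    - {"offset": [0,0,0.4],"twist": 0}
    - {"offset": [0,0,0.2],"twist": 0}
    - {"offset": [0,0,0],"twist": 0}

```text
clock: 8.98
eef_pos: [0.5388, 0.3082, 0.2587]
ee_rot: [37.2, 89.9, 18.1]
ft_force: [0.1, 0.2, -0.1]
gripper_width: 0.192
```

```bash
python3 - <<'E'
from h import *
cv2.imwrite("pics/side4.png",env.get_image("side"))
crop("pics/side4.png",200,160,160,180,"pics/cs4.png",3.3);
s=env.sense();print(s['eef_pos'],s['ft_force'],s['gripper_width']); p=s['eef_pos']
print(proj("side",[p-[0,0,.084],p]))
E
```

```text
[0.5385652  0.30808445 0.25772161] [-0.67395125 -0.29332975  0.24467938] 0.19321654908992067
[[282.01438439 304.55135409]
 [280.71830624 265.60471986]]
```

View pics/cs4.png

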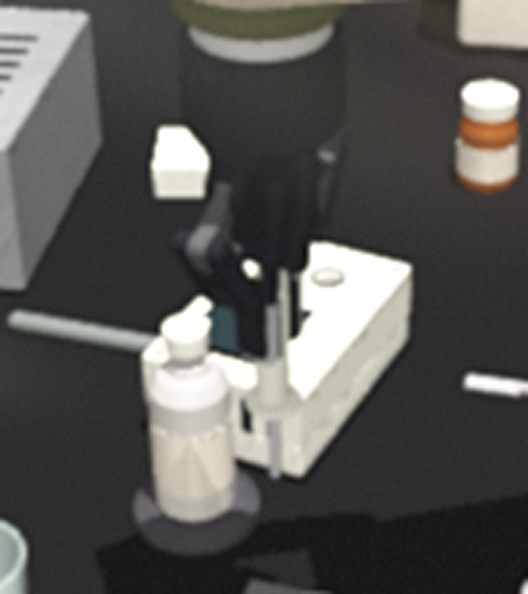

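The stylus is held upright, tip at side pixel (283,304) against the predicted (282,305), and the cap is back up. Carrying it over the aperture at this height.

Emit:
servo_tool:
  steps:
    - {"offset": [0.05,-0.69,0],"twist": 0}
    - {"offset": [0.05,-0.69,0],"twist": 0}
    - {"offset": [0.05,-0.69,0],"twist": 0}
    - {"offset": [0.05,-0.69,0],"twist": 0}
    - {"offset": [0.05,-0.69,0],"twist": 0}
    - {"offset": [0.05,-0.69,0],"twist": 0}
    - {"offset": [0.05,-0.69,0],"twist": 0}
    - {"offset": [0.05,-0.69,0],"twist": 0}
    - {"offset": [0.05,-0.69,0],"twist": 0}
    - {"offset": [0.03,-0.7,0],"twist": 0}

```text
clock: 10.28
eef_pos: [0.5624, -0.0384, 0.257]
ee_rot: [-177.8, 89.9, 163.1]
ft_force: [0.7, 0.7, -1.0]
gripper_width: 0.195
```

Emit:
servo_tool:
  steps:
    - {"offset": [0,0,-0.4],"twist": 0}
    - {"offset": [0,0,-0.4],"twist": 0}
    - {"offset": [0,0,-0.4],"twist": 0}
    - {"offset": [0,0,-0.4],"twist": 0}
    - {"offset": [0,0,-0.15],"twist": 0}
    - {"offset": [0,0,0],"twist": 0}

```text
clock: 11.02
eef_pos: [0.5625, -0.0373, 0.17]
ee_rot: [-176.0, 89.9, 164.9]
ft_force: [-0.8, -0.4, 0.2]
gripper_width: 0.198
```

```bash
python3 - <<'E'
from h import *
cv2.imwrite("pics/side5.png",env.get_image("side"));cv2.imwrite("pics/top5.png",env.get_image("top"))
crop("pics/side5.png",250,180,100,90,"pics/cs5.png",6);
s=env.sense();print(s['eef_pos'],s['ft_force'],s['gripper_width']); p=s['eef_pos']
print(proj("side",[p-[0,0,.084],p]))
E
```

```text
[ 0.56295386 -0.03743857  0.17091986] [ 0.05123352 -0.08010934 -0.67320081] 0.1915823283560758
[[297.689763   238.07255016]
 [297.36915395 207.50237072]]
```

View pics/cs5.png

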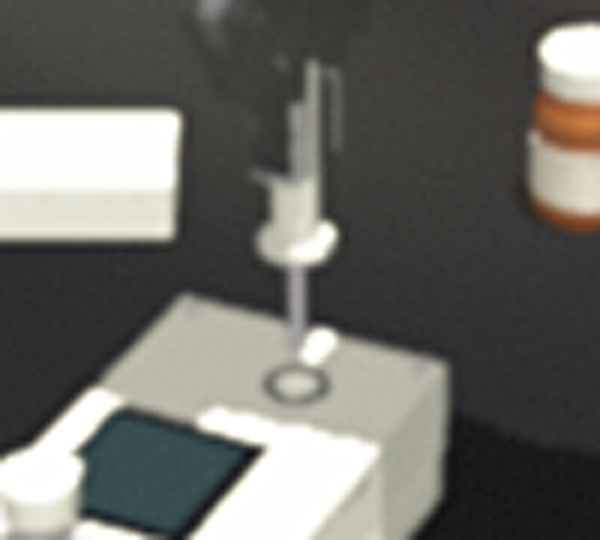

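The tip at (299.1,237.2) is 6.2 px above the aperture centre (299.1,243.4), which is what a 17 mm height difference predicts, so it is aligned. Inserting.

Emit:
servo_tool:
  steps:
    - {"offset": [0,0,-0.15],"twist": 0}
    - {"offset": [0,0,-0.15],"twist": 0}
    - {"offset": [0,0,-0.12],"twist": 0}
    - {"offset": [0,0,-0.1],"twist": 0}
    - {"offset": [0,0,0],"twist": 0}
    - {"offset": [0,0,0],"twist": 0}

```text
clock: 11.88
eef_pos: [0.5628, -0.0374, 0.1445]
ee_rot: [-0.4, 90.0, -19.5]
ft_force: [1.3, -0.2, -0.4]
gripper_width: 0.192
```

```bash
python3 - <<'E'
from h import *
cv2.imwrite("pics/side6.png",env.get_image("side"))
crop("pics/side6.png",250,180,100,90,"pics/cs6.png",6);
s=env.sense();print(s['eef_pos'],s['ft_force'],s['gripper_width'])
E
```

```text
[ 0.56283473 -0.03739972  0.14455013] [ 0.41225949 -1.43452104 -0.32628812] 0.19351387673064743
```

View pics/cs6.png

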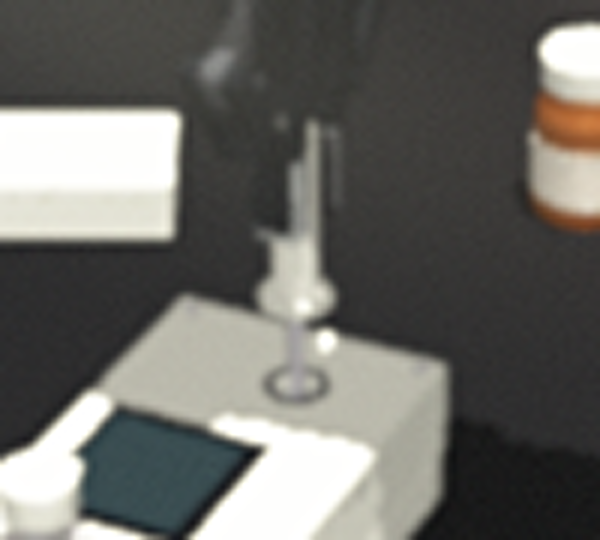

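The rod is inside the bezel at (299,243) with no contact force. Pressing towards about 7 mm of travel.

Emit:
servo_tool:
  steps:
    - {"offset": [0,0,-0.1],"twist": 0}
    - {"offset": [0,0,-0.08],"twist": 0}
    - {"offset": [0,0,-0.06],"twist": 0}
    - {"offset": [0,0,-0.05],"twist": 0}
    - {"offset": [0,0,0],"twist": 0}
    - {"offset": [0,0,0],"twist": 0}

```text
clock: 12.68
eef_pos: [0.5628, -0.0374, 0.1301]
ee_rot: [-4.2, 90.0, -23.4]
ft_force: [-0.3, 0.1, 4.2]
gripper_width: 0.194
```

Emit:
servo_tool:
  steps:
    - {"offset": [0,0,-0.03],"twist": 0}
    - {"offset": [0,0,0],"twist": 0}
    - {"offset": [0,0,0],"twist": 0}
    - {"offset": [0,0,0],"twist": 0}

```text
clock: 13.18
eef_pos: [0.5627, -0.0374, 0.1284]
ee_rot: [0.1, 90.0, -19.0]
ft_force: [-0.8, 0.1, 4.7]
gripper_width: 0.194
```

```bash
python3 - <<'E'
from h import *
cv2.imwrite("pics/side7.png",env.get_image("side"))
crop("pics/side7.png",200,180,160,160,"pics/cs7.png",3.7);
for i in range(3):
    s=env.sense();print(s['clock'],s['eef_pos'],s['ft_force'],s['gripper_width']); env.get_image("side")
cv2.imwrite("pics/top7.png",env.get_image("top"))
E
```

```text
13.225 [ 0.56272951 -0.03741608  0.12836839] [-3.84104222e-02 -2.76032750e-04  4.15377912e+00] 0.19607363474106917
13.275 [ 0.5627406  -0.03735742  0.12835462] [-0.44836785  0.77353295  4.07010944] 0.19253883582600062
13.325 [ 0.5627471  -0.03738991  0.12836735] [-0.65539251 -0.68808248  4.28385781] 0.1939927217085139
```

View pics/cs7.png

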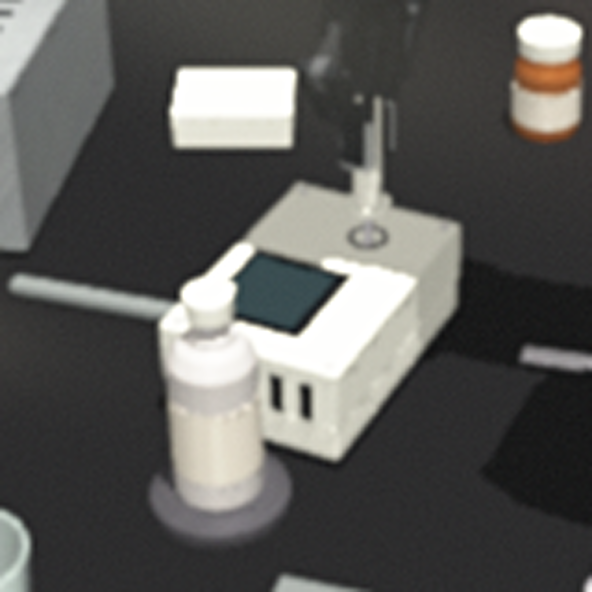

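View pics/top7.png

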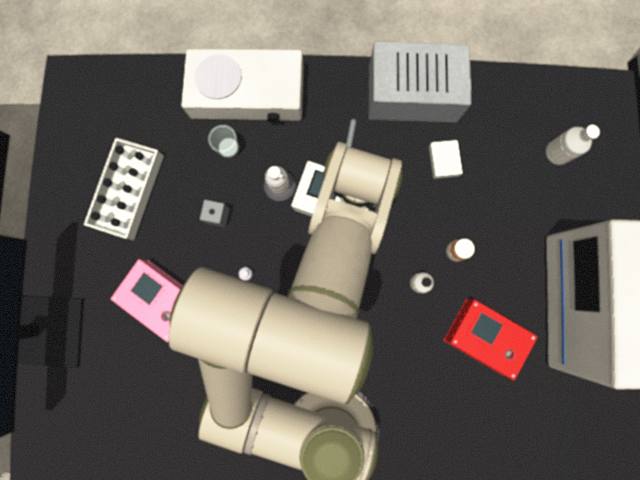

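The cap is up and the bystanders haven't moved. The force (about 4.2 N plus the stylus's 0.5 N) means roughly 7 mm of travel; I'll press a little firmer to the stop.

Emit:
servo_tool:
  steps:
    - {"offset": [0,0,-0.03],"twist": 0}
    - {"offset": [0,0,0],"twist": 0}
    - {"offset": [0,0,0],"twist": 0}
    - {"offset": [0,0,0],"twist": 0}
    - {"offset": [0,0,0],"twist": 0}
    - {"offset": [0,0,0],"twist": 0}
    - {"offset": [0,0,0],"twist": 0}
    - {"offset": [0,0,0],"twist": 0}

```text
clock: 14.42
eef_pos: [0.5631, -0.0375, 0.128]
ee_rot: [1.2, 89.9, -17.9]
ft_force: [-1.8, 0.6, 11.9]
gripper_width: 0.193
```

Now at the stop: 11.9 N with only 0.4 mm of further motion, and steady. One last look before handing in.

```bash
python3 - <<'E'
from h import *
cv2.imwrite("pics/side8.png",env.get_image("side"))
crop("pics/side8.png",240,180,100,90,"pics/cs8.png",6);
s=env.sense();print(s['clock'],s['eef_pos'],s['ft_force'],s['gripper_width'])
E
```

```text
14.475 [ 0.56309527 -0.03747144  0.12797679] [-2.18550536  0.59476576 12.82450932] 0.19169021465422453
```

View pics/cs8.png

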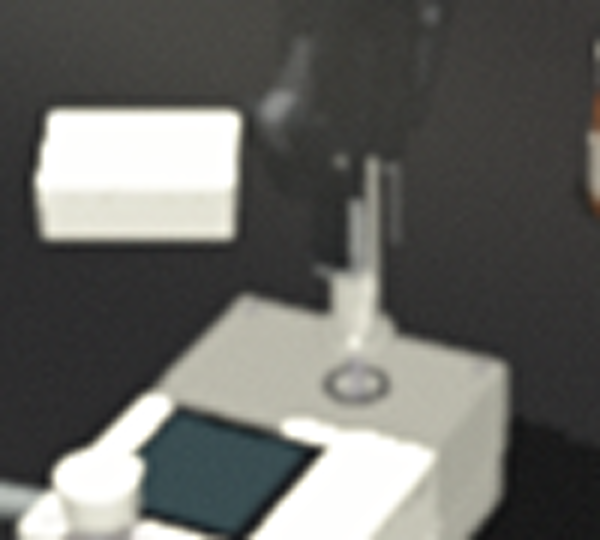

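The rod is upright in the aperture at (299,243), still gripped, with the button at its stop.

```bash
python3 -c "
from bench import env
print(env.close_job())"
```

```text
the job is handed in; nothing more can be done
None
```

The job is done and handed in at about 14.5 s of the 54 s allowed. The handover reports no verdict.

- **Nozzle cap:** I pushed it down 8 mm with the shut, empty gripper. Force rose from 10.8 N to 17.3 N with no further motion, so it was at the stop. It then sprang back, and later pictures show it up.
- **Reset button:** I took the stylus from its block and reached the rod upright through the aperture of the white detector. The button is held at its stop with about 12 N; the last 1.5 mm commanded moved the tool only 0.4 mm. The stylus is still firmly gripped.
- **Rest of the bench:** In the last top picture, everything visible stands where it was at the start. The arm hides the spatula there, but I saw no unexpected contact force on any move.

The two cameras disagreed by 2–4 mm when I measured positions, so I used averages. The tip and aperture lined up in the side picture before I inserted the rod. No check failed.

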